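Pack the cassette cases tight in their shelf tray and hold them there

TASK

Close the open cassette case in the blue shelf tray so that the two halves meet edge to edge all round. Then take the white spacer by its tab, slide it foot down to the floor of the tray in the one gap that is wide enough for it, and push it along the tray until the cases are tight against each other and flush against the end stop at the other end. Finish there without letting go: keep hold of the spacer and keep it pressed firmly but gently against the row, so that the retaining clip can be fitted; leave the other things on the bench where they are.

Things in the scene. Friction and masses are not known exactly. Their poses are not given: they have to be found in the camera images.
- tray: The blue powder-coated steel shelf tray, fixed on the bench. Its origin is the centre of its underside; its floor is 3 mm above that. The lane inside runs along its y axis, 164 mm long (y from -82 to +82 mm) between the two end stops and 98 mm wide (x), with rims 13 mm high along the long sides. Two cases lie in the lane, in either order.
- stop_left: End stop of the tray at its +y end, a blue steel upstand 24 mm high above the tray floor. Origin: on its inner face, half-way along it, at floor level.
- stop_right: End stop of the tray at its -y end, the same. Origin: on its inner face, half-way along it, at floor level.
- big_case: The large, open, pale plastic cassette case with teal cassettes standing in it, about 0.3 kg, loose on the tray floor: 84 mm along the lane (its y), 92 mm across (its x), 34 mm high when shut (base half 18 mm, lid half 16 mm). Origin: centre of its underside. Its hinge line runs along its y, at x = +46 mm and 18 mm above its underside (the side far from the robot).
- big_lid (a joint): Angle of the big case's lid about the hinge: 0 = shut, halves edge to edge; grows as the lid lifts; pi/2 = lid upright; at most 1.95. A stiff hinge: the lid stays at any angle; it takes about 0.3 N at its free edge to move. There is no catch to overcome.
- lid_edge (a point): Middle of the free edge of the big lid's outer face, 92 mm from the hinge line and 16 mm outward from it (when shut: at the top front edge of the case, 34 mm above the case's underside). Turns with the lid.
- small_case: The small shut case of the same kind, about 0.14 kg, loose on the tray floor: 38 mm along the lane (its y), 92 mm across, 34 mm high. Origin: centre of its underside. At the start the row leaves three gaps: between the cases and at both ends; one of the two end gaps is 25 to 31 mm wide, the other two are under 15 mm.
- spacer_mid (a point): Half-way up the white plastic spacer, 0.09 kg, which stands foot down on the bench beside the tray. Foot: a block 21 mm thick (its y), 70 mm wide (its x), 24 mm high. On it, centred, an upright finger tab 12 mm thick (y), 36 mm wide (x), its top 78 mm above the underside. This point is 39 mm above the underside, in the tab; the z axis points up along the tab.
- spacer: The same spacer, origin at the centre of its underside.
- spot_plate: White ceramic spot plate, 70 x 100 x 10 mm, on the bench: leave alone.
- tube: Upright chrome cassette tube with its dark bayonet cap, 54 mm across, 134 mm tall: leave alone.
- embed_ring: Pewter coloured embedding ring, 44 mm across, 12 mm high: leave alone.
- vial: Rounded amber glass vial, 30 mm across, 57 mm tall: leave alone.
Things that resemble listed ones, but are neither listed nor needed, are in the scene too. Several things have the shape of the tray; the one meant has the colours described above.

How it is judged:
By the outcome, as a careful person would: the job done as asked, in the order asked, and still so for the second after the job is handed in, while the arm keeps its last pose, push and grip.
It also fails if it takes over 58 s, if anything falls off the work surface, if the arm or the gripper's body presses on something with over 40 N, if the wrist force passes 120 N, or if a joint passes its speed limit or range.

ROBOT

A 6-joint arm with a two-finger parallel gripper is mounted at the origin on the work surface. World frame = base frame: x ahead of the robot, y to its left, z up, the work surface at z = 0. Lengths are in m, angles in rad, forces in N, time in s.
With the tool pointing down it reaches from about 0.375 to 0.925 m from the base axis. Payload 5.7 kg.
Tool frame: the origin (TCP) lies midway between the tips of the shut fingers; the grasp point (between the pads) lies 19 mm behind it; z points along the fingers, x is the direction in which the jaws open and shut, and the axes are right-handed (so a half turn about z gives the same grasp; the last joint's range is limited). The gripper opens to 88 mm and grips with 3 to 60 N. Pads are 20 mm wide; open, the fingers measure 115 mm over their backs; the gripper's body (75 mm by 178 mm) begins 61 mm behind the grasp point.
Start: joints at [-1.313, 0.359, 1.51, -0, 1.272, -0.115], TCP at [0.219, -0.559, 0.223] pointing down, gripper open.
Joint ranges: [-2.97, 2.97], [-1.01, 2.36], [0.21, 2.38], [-0.96, 4.11], [0.2, 2.71], [-2.98, 2.98]. Speed limits (rad/s): [2.39, 2.39, 3.14, 3.14, 3.14, 3.14].

INTERFACE

Orientations are given as a unit quaternion [x, y, z, w].
In Python, from bench import move_ptp, servo_line, goto_joints, move_gripper, sleep, inverse_kinematics, capture, PlanningError, close_job, spot_in, silhouettes, current_clock, current_joint_pos, current_qvel, current_joint_torque, current_position, current_orientation, current_force, current_torque, current_finger_gap gives the robot as it stands. Calls block until the motion is done:
- move_ptp(position, orientation): joint-space move of the TCP to a pose.
- servo_line(position, orientation=None, rate=0.15, contact_N=None): straight line of the TCP; orientation=None keeps the orientation; rate is the mean speed in m/s. With contact_N (N) it stops when the force on the tool has changed by that much, and returns True; else False.
- goto_joints(angles): joint-space move.
- move_gripper(opening): finger opening in m; the grip force is fixed at half the most; returns when the fingers have stopped.
- sleep(seconds).
- inverse_kinematics(position, orientation): joint angles nearest the present ones, or None.
- capture(name): name is "scene" or "top" or "wrist"; returns a dict with "image" (420x560x3 uint8, blue, green, red), "range_z" (420x560 float32, m along the optical axis (not along the pixel's ray), 0 where there is no reading), "intrinsics" (3x3 intrinsics, pixels), "k1" (the pictures are not rectified: a ray, as slopes to the right and down, at radius r is drawn at 1 + k1 r^2 times it, then the intrinsics apply), "R" (3x3) and "t" (3): a world point X has camera coordinates R X + t. Camera axes: x right, y down, z forward; pixel columns grow to the right and rows downward; lengths in m; the calibration is good to about 2 mm. A picture is of the moment at which its call begins.
A pose or a line that the arm cannot do raises PlanningError and nothing moves.
- close_job(): hands the job in, once; it reports no verdict.
Trained networks look in the newest picture that a camera, given by its name, has taken for a name from the list of things; names that differ only in an ending like _2 or _b are one class to them, and where a whole thing is asked for, a point or a joint stands for the part that bears it (a point fixed in the world has none). Each returns a list of dicts, best first, with "conf" (0 to 1); they miss things now and then, are a little off and sometimes report something else, mostly with a low value. They report only what shows in the picture. A call takes as long as a camera call. They do not tell look-alikes from the thing itself.
- spot_in(camera, query): "xy" ([column, row] in pixels, amid what is visible of it).
- silhouettes(camera, query): "region" (420x560 bool, what is visible of it) and "xy" ([column, row] in pixels, amid what is visible of it).
Readings, each from a call of its own:
- current_clock(): time.
- current_joint_pos(): joint angles.
- current_qvel(): joint speeds.
- current_joint_torque(): joint torques, N m.
- current_position(): TCP position.
- current_orientation(): TCP orientation.
- current_force(): force on the tool from outside, world axes, zero at the start.
- current_torque(): the same for the moment, N m.
- current_finger_gap(): finger opening in m.
Only numpy, scipy, OpenCV 4.12 (cv2) and the standard library are available. Lean on these libraries where they do the work, as an engineer would, in place of code of your own. Each camera call takes 0.05 s, during which the arm holds its last target.

## Working session

There is one attempt and no reset: what is moved stays moved. The work goes in short steps, each a Python script; the robot and the scene stay as the last script left them, time stands still between calls to the robot, and variables do not carry over. Pictures are saved under pics/ and viewed, and the job is handed in when it is done.

```bash
ls; mkdir -p pics
cat > h.py <<'E'
import numpy as np, cv2
from bench import *
def pix2ray(c,uv):
    K=c["intrinsics"];d=np.array([(uv[0]-K[0,2])/K[0,0],(uv[1]-K[1,2])/K[1,1]])
    s=d.copy()
    for _ in range(20): s=d/(1+c["k1"]*(s@s))
    return np.array([s[0],s[1],1.])
def pt(c,uv,z=None):
    u,v=int(round(uv[0])),int(round(uv[1]))
    if z is None: z=c["range_z"][v,u]
    return c["R"].T@(pix2ray(c,uv)*z-c["t"])
def onplane(c,uv,h):
    o=-c["R"].T@c["t"];d=c["R"].T@pix2ray(c,uv)
    return o+d*(h-o[2])/d[2]
def proj(c,X):
    p=c["R"]@np.asarray(X,float)+c["t"];s=p[:2]/p[2];s=s*(1+c["k1"]*(s@s))
    K=c["intrinsics"];return np.array([K[0,0]*s[0]+K[0,2],K[1,1]*s[1]+K[1,2]])
def cloud(c):
    H,W=c["range_z"].shape;u,v=np.meshgrid(np.arange(W),np.arange(H));K=c["intrinsics"]
    d=np.stack([(u-K[0,2])/K[0,0],(v-K[1,2])/K[1,1]],-1);s=d.copy()
    for _ in range(20): s=d/(1+c["k1"]*(s**2).sum(-1,keepdims=True))
    z=c["range_z"];P=np.concatenate([s*z[...,None],z[...,None]],-1)
    X=(P-c["t"])@c["R"];X[z==0]=np.nan;return X
E
cat > a.py <<'E'
from h import *
import pickle
for n in ["scene","top","wrist"]:
    c=capture(n);cv2.imwrite(f"pics/{n}0.png",c["image"]);pickle.dump(c,open(f"{n}0.pkl","wb"))
    print(n,c["k1"],-c["R"].T@c["t"])
    for q in ["tray","stop_left","stop_right","big_case","big_lid","lid_edge","small_case","spacer","spacer_mid"]:
        for d in spot_in(n,q)[:3]:
            print(q,round(d["conf"],2),np.round(d["xy"]),np.round(pt(c,d["xy"]),3))
print(current_clock(),current_position(),current_orientation(),current_finger_gap())
E
python3 a.py
```

```text
pics
scene -0.04744241874243338 [ 1.25358994 -0.02615909  0.74171095]
tray 0.98 [221. 321.] [ 0.768 -0.138  0.001]
tray 0.91 [358. 169.] [ 0.231  0.281 -0.001]
tray 0.73 [302. 246.] [0.593 0.06  0.038]
stop_left 0.76 [256. 301.] [ 0.74  -0.058  0.026]
stop_left 0.66 [375. 161.] [0.197 0.347 0.003]
stop_left 0.47 [310. 235.] [0.546 0.085 0.026]
stop_right 0.67 [185. 337.] [ 0.818 -0.206  0.026]
stop_right 0.59 [156. 199.] [ 0.359 -0.342  0.025]
stop_right 0.51 [244. 249.] [ 0.579 -0.086  0.024]
big_case 0.75 [266. 245.] [ 0.641 -0.03   0.098]
big_lid 0.92 [269. 249.] [ 0.634 -0.023  0.079]
lid_edge 0.8 [271. 250.] [ 0.633 -0.019  0.074]
small_case 0.89 [292. 241.] [0.576 0.037 0.038]
spacer 0.71 [158. 227.] [ 0.497 -0.309  0.04 ]
spacer_mid 0.78 [159. 228.] [ 0.496 -0.309  0.035]
top -0.08432543833991173 [ 0.42486994 -0.00473076  1.0268068 ]
tray 0.74 [383. 286.] [ 0.311 -0.271  0.003]
tray 0.73 [256. 199.] [0.553 0.06  0.003]
tray 0.71 [327. 121.] [ 0.764 -0.141  0.006]
stop_left 0.81 [149. 334.] [0.208 0.346 0.028]
stop_left 0.71 [251. 285.] [0.328 0.077 0.029]
stop_left 0.64 [303. 
[... 151 characters left out ...]
1.] [ 0.348 -0.348  0.026]
big_case 0.9 [288. 185.] [ 0.583 -0.027  0.032]
big_case 0.27 [312. 192.] [ 0.565 -0.09   0.026]
big_lid 0.97 [287. 168.] [ 0.626 -0.025  0.045]
lid_edge 0.96 [286. 165.] [ 0.62  -0.022  0.116]
small_case 0.96 [267. 202.] [0.54  0.031 0.036]
spacer 0.82 [400. 224.] [ 0.471 -0.308  0.064]
spacer_mid 0.9 [397. 222.] [ 0.477 -0.308  0.038]
spacer_mid 0.31 [245. 203.] [0.544 0.091 0.003]
wrist -0.06436741219696704 [ 0.28428501 -0.53329194  0.384714  ]
tray 0.93 [60. 22.] [ 0.288 -0.301  0.002]
stop_right 0.76 [122.  18.] [ 0.311 -0.372  0.027]
1.5 [ 0.21851138 -0.55875349  0.22262392] [ 8.25892434e-01 -5.63827707e-01 -4.35228004e-05 -4.89467409e-05] 0.08799515333547553
```

Run:
```python
import cv2
a=cv2.imread("pics/top0.png")[90:290,190:450];cv2.imwrite("pics/top0c.png",cv2.resize(a,None,fx=3,fy=3,interpolation=cv2.INTER_CUBIC))
```

```text
(no output)
```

View pics/scene0.png

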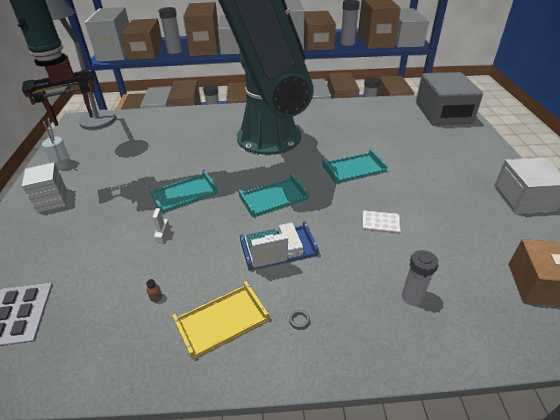

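View pics/top0c.png

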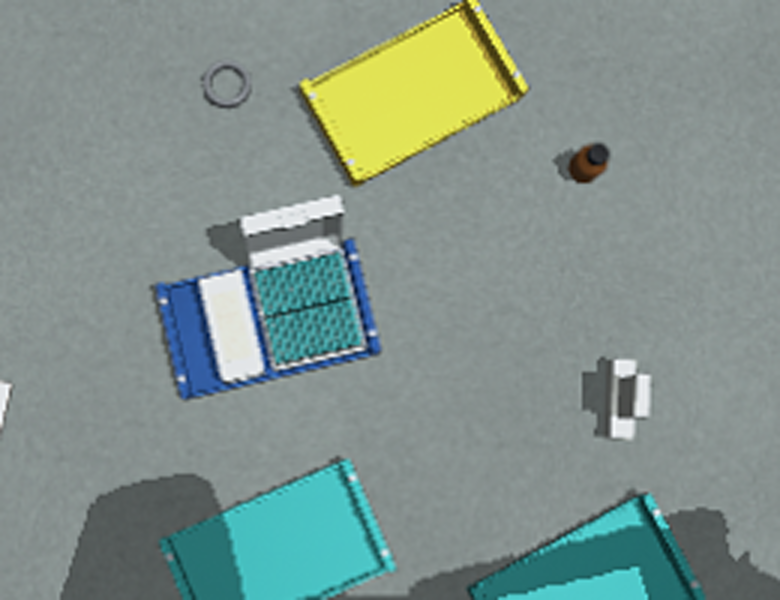

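View pics/top0.png

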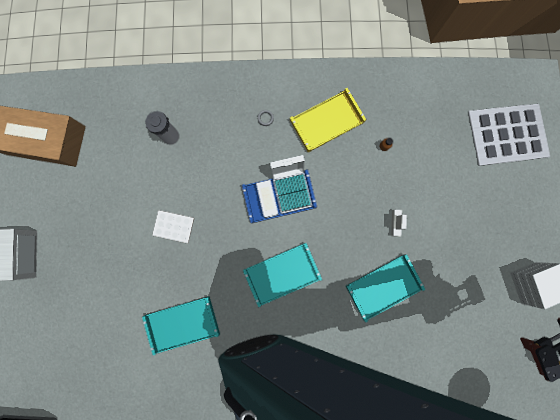

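The blue tray is at top-view px (278,196). The small case is on its left (+y) side, the big open case is on the right, and the wide gap is at the +y end. The spacer is at (398,222). Next I'll take wrist views from close up.

```bash
cat >> h.py <<'E'
def quat(yaw): # tool down, tool x at world yaw
    a=yaw/2; return [np.cos(a),np.sin(a),0,0]
E
cat > b.py <<'E'
from h import *
import pickle
yaw=np.radians(-80)
for i,(p) in enumerate([(0.41,-0.31,0.24),(0.47,-0.27,0.24),(0.50,-0.02,0.24),(0.55,0.03,0.24)]):
    move_ptp(p,quat(yaw))
    c=capture("wrist");cv2.imwrite(f"pics/w{i}.png",c["image"]);pickle.dump(c,open(f"w{i}.pkl","wb"))
    qs=["spacer","spacer_mid"] if i<2 else ["tray","stop_left","stop_right","big_case","lid_edge","small_case"]
    for q in qs:
        for d in spot_in("wrist",q)[:2]:
            print(i,q,round(d["conf"],2),np.round(d["xy"]),np.round(pt(c,d["xy"]),4))
print(current_clock(),current_position(),current_joint_pos())
E
python3 b.py; python3 -c "
import cv2,numpy as np
cv2.imwrite('pics/wa.png',cv2.resize(np.hstack([cv2.imread('pics/w0.png'),cv2.imread('pics/w1.png')]),(800,300)))"
```

```text
0 spacer 0.94 [286. 114.] [ 0.4773 -0.3081  0.0789]
0 spacer_mid 0.72 [33. 15.] [ 0.5289 -0.0542  0.0346]
1 spacer 0.8 [315. 178.] [ 0.4826 -0.3071  0.0528]
1 spacer 0.15 [107.  66.] [ 0.5532 -0.0864  0.0268]
1 spacer_mid 0.76 [316. 184.] [ 0.4802 -0.3068  0.0689]
2 tray 0.97 [394. 374.] [ 0.266  -0.2222  0.0029]
2 tray 0.87 [255. 281.] [ 0.3691 -0.0194  0.0035]
2 stop_left 0.84 [378. 372.] [ 0.2851 -0.1878  0.0275]
2 stop_left 0.77 [185. 123.] [0.5415 0.0791 0.0258]
2 stop_right 0.86 [307. 278.] [ 0.3958 -0.0759  0.0272]
2 stop_right 0.57 [349. 113.] [ 0.5799 -0.0818  0.0275]
2 big_case 0.88 [301.  87.] [ 0.5956 -0.0292  0.0319]
2 lid_edge 0.9 [308.  42.] [ 0.6225 -0.0243  0.114 ]
2 small_case 0.94 [233. 120.] [0.5525 0.0306 0.0386]
2 small_case 0.19 [186. 121.] [0.5428 0.0798 0.0214]
3 tray 0.78 [245. 176.] [0.5434 0.0634 0.0021]
3 tray 0.74 [461.  27.] [ 0.7371 -0.1296  0.0042]
3 stop_left 0.93 [402.  35.] [ 0.7118 -0.0653  0.0233]
3 stop_left 0.86 [228. 178.] [0.5426 0.0803 0.0257]
3 stop_right 0.89 [387. 172.] [ 0.5789 -0.0821  0.0272]
3 stop_right 0.48 [559.  15.] [ 0.7707 -0.2281  0.0096]
3 big_case 0.84 [344. 156.] [ 0.5877 -0.0332  0.0331]
3 lid_edge 0.96 [356. 115.] [ 0.627  -0.0188  0.114 ]
3 lid_edge 0.38 [543. 265.] [ 0.5028 -0.304   0.0142]
3 small_case 0.66 [272. 176.] [0.5548 0.0345 0.0393]
5.4667 [0.54950273 0.02941907 0.24011072] [-7.19577240e-02  2.71622255e-01  1.59501793e+00 -1.37637883e-04
  1.27505867e+00  1.32520965e+00]
```

View pics/wa.png

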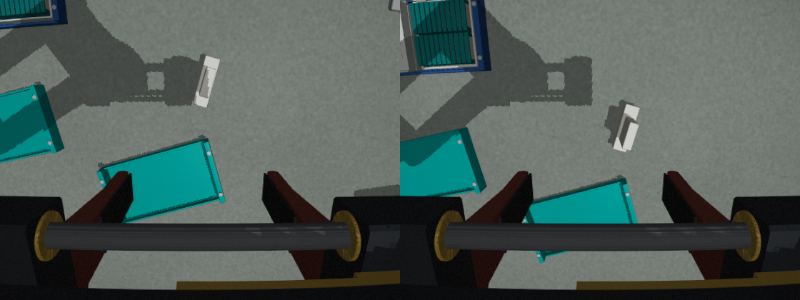

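View pics/w2.png

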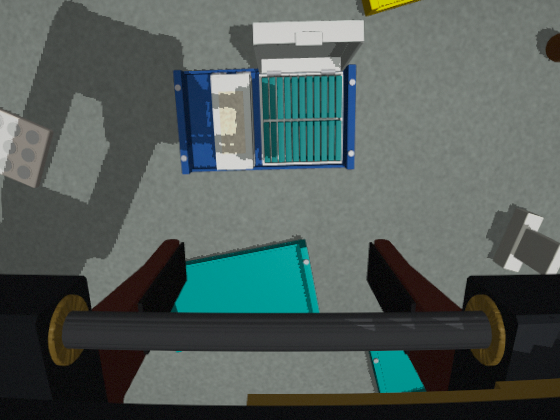

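View pics/w3.png

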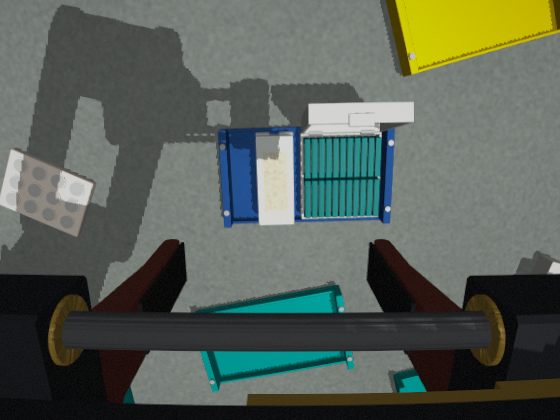

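The views show the blue tray and the open lid, leaning at roughly 90–100°. The white spacer is at px (315,180) in w1. Next I'll fit the poses from the point clouds.

```bash
cat > f.py <<'E'
from h import *
import pickle
L=lambda n:pickle.load(open(n+".pkl","rb"))
for n in ["w2","w3","top0"]:
    c=L(n);X=cloud(c);im=c["image"].astype(int);b,g,r=im[...,0],im[...,1],im[...,2]
    blue=(b>60)&(b>1.7*g)&(b>2*r)&(X[...,0]>.45)&(X[...,0]<.7)&(abs(X[...,1])<.15)
    P=X[blue];rc=cv2.minAreaRect(P[:,:2].astype(np.float32)*1000)
    print(n,"tray rect",rc)
    R=lambda y:np.array([[np.cos(y),-np.sin(y)],[np.sin(y),np.cos(y)]])
    top=P[P[:,2]>.022]
    ce=np.array(rc[0])/1000
    a=top[top[:,1]>0][:,:2];d=top[top[:,1]<-.03][:,:2]
    if len(a)and len(d):
        ma,md=[cv2.minAreaRect(q.astype(np.float32)*1000) for q in(a,d)];print(ma,md)
        v=np.array(ma[0])-np.array(md[0]);print("yaw",np.degrees(np.arctan2(-v[0],v[1])),"len",np.hypot(*v),"mid",(np.array(ma[0])+md[0])/2, "z",np.median(top[:,2]))
for n in ["w0","w1"]:
    c=L(n);X=cloud(c)
    m=(abs(X[...,0]-.48)<.06)&(abs(X[...,1]+.305)<.06)&(X[...,2]>.015)
    P=X[m]
    for lo,hi in[(.015,.03),(.065,.09)]:
        q=P[(P[:,2]>lo)&(P[:,2]<hi)];print(n,lo,len(q),np.median(q[:,2]),cv2.minAreaRect(q[:,:2].astype(np.float32)*1000))
E
python3 f.py
```

```text
w2 tray rect ((557.76025390625, -0.7620162963867188), (102.69762420654297, 178.65170288085938), 11.586874961853027)
((540.20556640625, 82.67634582519531), (101.78971862792969, 7.810853004455566), 11.990036010742188) ((575.018310546875, -84.50660705566406), (102.02242279052734, 7.609877109527588), 12.441939353942871)
yaw 11.762692661519415 len 170.76904546364446 mid [557.61193848  -0.91513062] z 0.026937821842597545
w3 tray rect ((557.2775268554688, -0.8693389892578125), (103.06427764892578, 179.2133331298828), 11.352447509765625)
((545.09130859375, 82.57254791259766), (38.34088134765625, 106.89340209960938), 82.8486099243164) ((573.4676513671875, -84.78660583496094), (99.20729064941406, 8.242525100708008), 11.236671447753906)
yaw 9.623183646483012 len 169.7477633793582 mid [559.27947998  -1.10702896] z 0.02702745498486963
top0 tray rect ((557.59375, -1.360504150390625), (101.87287902832031, 175.4952850341797), 11.47800350189209)
((540.8135375976562, 81.19234466552734), (99.31473541259766, 6.884565353393555), 11.69696044921875) ((574.5997924804688, -85.09284973144531), (101.88097381591797, 4.472564220428467), 11.672306060791016)
yaw 11.485159707120117 len 169.68287154172444 mid [557.70666504  -1.95025253] z 0.026912346030404873
w0 0.015 854 0.023973366420027994 ((477.20379638671875, -312.2768859863281), (21.23375129699707, 69.6851577758789), 84.36573028564453)
w0 0.065 586 0.07795344186650227 ((477.011474609375, -312.12091064453125), (12.10484790802002, 35.5010986328125), 84.26044464111328)
w1 0.015 770 0.02384542691477745 ((477.2052917480469, -312.16046142578125), (21.264249801635742, 70.46012878417969), 84.47210693359375)
w1 0.065 596 0.07783549170216589 ((477.32257080078125, -311.8687438964844), (12.425235748291016, 36.202171325683594), 83.49019622802734)
```

```bash
cat >> h.py <<'E'
TC=np.array([.5576,-.0010]);TY=np.radians(11.6)
TR=np.array([[np.cos(TY),-np.sin(TY)],[np.sin(TY),np.cos(TY)]])
def w(x,y,z): # tray frame -> world (z above bench)
    p=TC+TR@np.array([x,y]);return [p[0],p[1],z]
def tray(P): return np.concatenate([(P[...,:2]-TC)@TR,P[...,2:]],-1)
E
cat > g.py <<'E'
from h import *
import pickle,sys
for n in sys.argv[1:]:
    c=pickle.load(open(n+".pkl","rb"));X=tray(cloud(c));im=c["image"].astype(int);sat=im.max(-1)-im.min(-1)
    m=(abs(X[...,0])<.13)&(abs(X[...,1])<.08)
    wh=(sat<45)&(im.min(-1)>95)&m
    P=X[wh]*1000
    top=P[(abs(P[:,2]-37)<2)&(P[:,0]<40)];
    for lo,hi,nm in[(5,80,"small"),(-80,5,"neg-y")]:
        q=top[(top[:,1]>lo)&(top[:,1]<hi)]
        if len(q)>20:print(n,nm,np.round(np.percentile(q,[1,50,99],axis=0),1).tolist())
    q=P[(P[:,2]>45)]
    if len(q)>20:
        print("lid y",np.percentile(q[:,1],[1,99]))
        for z in range(45,135,10):
            s=q[(q[:,2]>=z)&(q[:,2]<z+10)]
            if len(s): print("z",z,len(s),np.round(np.percentile(s[:,0],[2,50,98]),1), np.round(s[:,2].max(),1))
    t=X[(X[...,2]>.015)&(X[...,2]<.034)&(abs(X[...,0])<.04)&m]*1000
    print("inside", np.percentile(t[:,1],[1,99]))
E
python3 g.py w2 w3 top0
```

```text
w2 small [[-45.4, 14.8, 35.3], [-1.4, 33.0, 37.1], [39.2, 51.2, 38.8]]
lid y [-76.71917656   4.95702307]
z 55 18 [56.3 65.4 66.4] 64.9
z 65 10 [55.3 66.1 66.2] 71.1
z 75 2 [53.8 54.2 54.5] 82.3
z 85 4 [54.7 55.5 56.1] 92.8
z 105 2482 [57.9 66.2 74. ] 115.0
z 115 12 [56.8 58.6 62.4] 115.6
inside [-76.83935622  14.46938346]
w3 small [[-45.3, 14.9, 35.4], [-1.2, 32.9, 37.2], [39.2, 50.9, 38.8]]
lid y [-76.28856258   5.26931332]
z 45 3 [56.1 56.1 56.2] 52.0
z 55 6 [50.7 56.4 56.6] 63.3
z 65 5 [52.6 56.8 57. ] 74.0
z 75 3 [53.6 57.2 57.4] 84.2
z 85 7 [54.8 57.4 57.7] 94.8
z 95 9 [56.2 57.9 58. ] 104.2
z 105 2289 [58.1 66.3 74.3] 115.0
z 115 19 [56.7 57.7 65.5] 115.8
inside [-73.85830899   5.32162067]
top0 small [[-46.2, 13.8, 35.1], [-3.3, 31.0, 37.3], [39.2, 49.4, 38.9]]
lid y [-78.77516344   3.64534923]
z 45 35 [50.5 63.5 64.7] 54.9
z 55 38 [51.3 64.8 66.1] 64.9
z 65 7 [52.3 64.7 67.6] 72.7
z 75 5 [52.7 54.3 57. ] 81.7
z 85 3 [55.  56.1 56.9] 90.9
z 95 3 [57.  57.3 63. ] 103.6
z 105 204 [58.8 66.6 74.3] 114.7
z 115 14 [56.3 59.5 63.7] 117.5
inside [-79.16523834  20.77604397]
```

```bash
cat > lid.py <<'E'
from h import *
import pickle
q=quat(TY-np.pi/2)
move_gripper(0.0)
move_ptp(w(.100,-.036,.19),q)
servo_line(w(.100,-.036,.093),rate=.15)
def tcp(th,s=.074,d=.001):
    u=np.array([-np.cos(th),np.sin(th)]);n=np.array([np.sin(th),np.cos(th)])
    p=np.array([.046,.021])+s*u+(.016+.010*np.sin(th)-d)*n
    return w(p[0],-.036,p[1])
for th in np.radians([88,70,52,36,22,10]):
    r=servo_line(tcp(th),rate=.10,contact_N=12)
    print(round(np.degrees(th)),r,np.round(current_force(),2),np.round(tray(np.array(current_position())),4))
    if r: break
else:
    p=current_position()
    r=servo_line([*w(-.030,-.036,0)[:2],.032],rate=.03,contact_N=6)
    print(r,np.round(current_force(),2),np.round(tray(np.array(current_position())),4))
print(current_clock())
E
python3 lid.py
```

```text
88 False [ 0.24 -0.46  0.2 ] [ 0.069  -0.0363  0.0968]
70 False [0.45 0.79 0.91] [ 0.0441 -0.0361  0.0991]
52 False [ 0.14 -0.52  0.12] [ 0.0189 -0.0361  0.0934]
36 False [ 0.46  0.07 -0.09] [-0.0012 -0.036   0.0814]
22 False [-0.5  -0.39  0.66] [-0.0153 -0.036   0.0661]
10 False [-0.06 -0.65 -0.06] [-0.0239 -0.0359  0.0503]
True [-1.69  0.5  10.38] [-0.028  -0.0361  0.037 ]
11.05
```

```bash
cat > sp.py <<'E'
from h import *
import pickle
q=quat(TY-np.pi/2)
p=current_position(); servo_line([p[0],p[1],.12],rate=.2)
move_ptp((.50,-.02,.24),q)
c=capture("wrist");cv2.imwrite("pics/w5.png",c["image"]);pickle.dump(c,open("w5.pkl","wb"))
move_gripper(.06)
qs=quat(np.radians(-5.6-90))
move_ptp((.4772,-.3122,.14),qs)
servo_line((.4772,-.3122,.043),rate=.12)
print(np.round(current_force(),2))
move_gripper(0)
print(current_clock(),current_finger_gap(),np.round(current_force(),2),np.round(current_position(),4))
E
python3 sp.py; python3 g.py w5
```

```text
[-0.36  0.14 -0.23]
16.2083 0.011709551214813119 [-0.49 -0.04 -0.26] [ 0.4771 -0.3121  0.0429]
w5 small [[-45.4, 14.7, 35.3], [-1.3, 33.0, 37.1], [39.7, 51.2, 38.8]]
w5 neg-y [[-45.4, -76.5, 35.5], [-1.3, -35.9, 37.2], [39.3, 4.5, 38.8]]
inside [13.8513726  14.71931981]
```

View pics/w5.png

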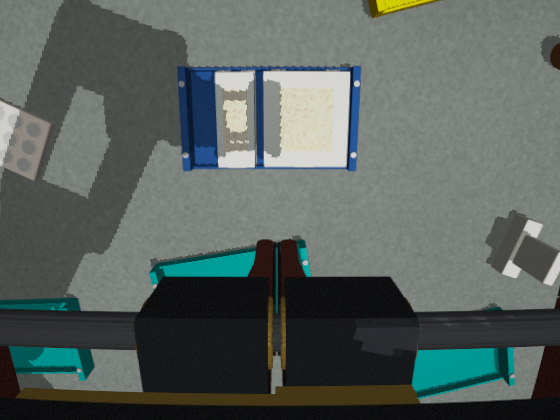

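The lid is flat and shut: the big case top is level at 37 mm, the same as the small case. The tab is gripped, with a finger gap of 11.7 mm. Now I'll insert the spacer.

```bash
cat > ins.py <<'E'
from h import *
q=quat(TY-np.pi/2)
servo_line((.4772,-.3122,.15),rate=.2)
move_ptp(w(0,.067,.15),q)
print(current_finger_gap(),np.round(current_force(),2))
servo_line(w(0,.067,.095),rate=.15)
c=capture("wrist");cv2.imwrite("pics/w6.png",c["image"])
r=servo_line(w(0,.067,.053),rate=.05,contact_N=4)
print(r,np.round(current_force(),2),np.round(tray(np.array(current_position())),4))
if not r:
    r=servo_line(w(0,.067,.0440),rate=.015,contact_N=3)
    print(r,np.round(current_force(),2),np.round(tray(np.array(current_position())),4))
c=capture("wrist");cv2.imwrite("pics/w7.png",c["image"])
print(current_clock(),current_finger_gap())
E
python3 ins.py;python3 -c "
import cv2,numpy as np
cv2.imwrite('pics/wb.png',cv2.resize(np.hstack([cv2.imread('pics/w6.png'),cv2.imread('pics/w7.png')]),(800,300)))"
```

```text
0.01179514131931314 [-0.07  0.02 -0.63]
False [ 0.44 -0.2  -0.5 ] [0.0003 0.0669 0.0532]
True [-0.31 -0.23  3.47] [0.     0.067  0.0458]
20.425 0.012069781442782519
```

View pics/wb.png

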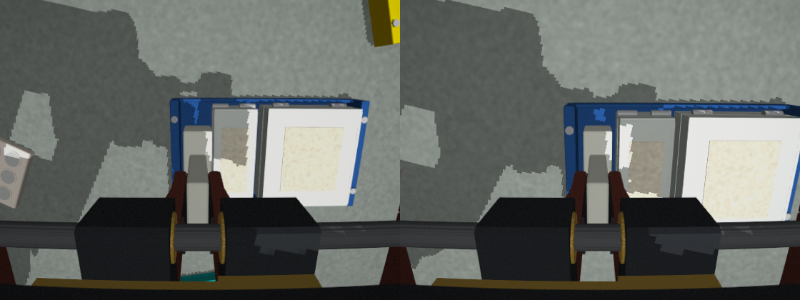

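The foot reached the floor at TCP z 0.0458 (0.046 expected), and it sits in the gap at the left end. Now I'll push.

```bash
cat > push.py <<'E'
from h import *
f0=np.array(current_force())
r=servo_line(w(0,.038,.0460),rate=.02,contact_N=8)
for _ in range(2):
    f=np.array(current_force());print(r,np.round(TR.T@f[:2],2),round(f[2],2),np.round(tray(np.array(current_position())),4),current_finger_gap(),np.round(current_torque(),2),current_clock())
    sleep(.5)
import pickle
for n in ["wrist","top","scene"]:
    c=capture(n);cv2.imwrite(f"pics/p_{n}.png",c["image"]);pickle.dump(c,open(f"p_{n}.pkl","wb"))
E
python3 push.py; python3 g.py p_wrist p_top
python3 -c "
import cv2
a=cv2.imread('pics/p_scene.png')[200:290,210:350];cv2.imwrite('pics/p_sc.png',cv2.resize(a,None,fx=5,fy=5,interpolation=2))"
```

```text
True [-0.43  1.55] 3.92 [-0.0003  0.0512  0.0458] 0.011693144219504709 [ 0.41 -0.07  0.07] 21.325
True [-0.01 -0.88] 3.97 [-0.0003  0.0513  0.0458] 0.011864342391905456 [-0.22 -0.18 -0.04] 21.825
p_wrist small [[-11.6, 5.3, 35.7], [17.3, 21.3, 37.3], [39.5, 39.8, 38.7]]
p_wrist neg-y [[-31.6, -79.2, 35.9], [10.1, -40.8, 37.4], [39.4, 4.1, 38.7]]
lid y [ 4.26941721 56.54349957]
z 45 142 [16.5 17.3 17.7] 55.0
z 55 181 [14.  17.3 17.8] 65.0
z 65 195 [16.8 17.4 17.7] 75.0
z 75 1844 [-6.1  6.6 17.5] 83.6
z 85 1 [11.4 11.4 11.4] 85.9
z 105 7 [-11.4 -10.6 -10.2] 114.8
z 115 3 [-10.1  -9.5  -9.2] 115.3
z 125 15 [ 4.4 33.1 33.6] 132.1
inside [ 2.01051059 61.17855798]
p_top neg-y [[-45.7, -79.5, 35.1], [-21.2, -57.5, 37.3], [38.5, -9.3, 38.9]]
lid y [-39.44843668  55.95683279]
z 45 2 [-18.9 -18.9 -18.9] 52.7
z 125 4 [-33.5 -33.4 -33.1] 134.3
inside [-73.11821837  59.39612642]
```

View pics/p_wrist.png

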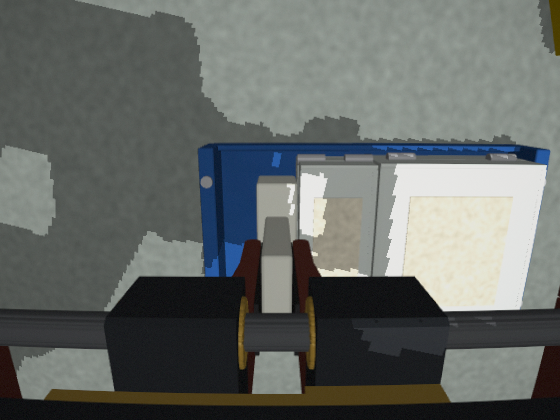

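View pics/p_sc.png

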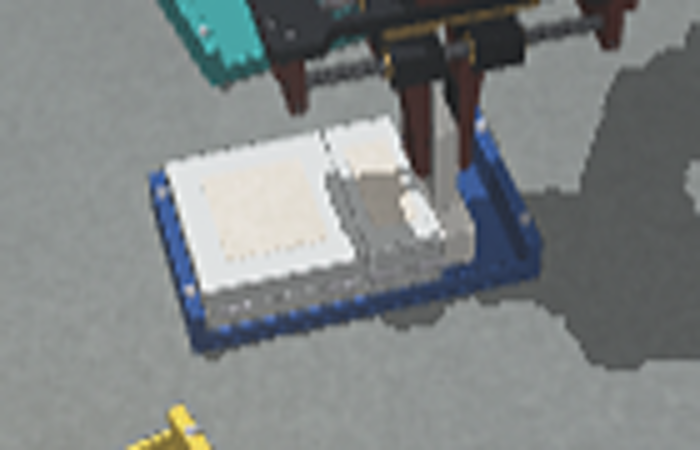

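The row is almost tight (spacer at y=51.2, about 50.5 expected), but the steady push is near zero. The stop was triggered by an impact, so I'll press on in small steps.

```bash
cat > press.py <<'E'
from h import *
def F(n=8):
    a=[]
    for _ in range(n): a.append(current_force()); sleep(.03)
    f=np.mean(a,0); return np.r_[TR.T@f[:2],f[2]]
y=tray(np.array(current_position()))[1]
for i in range(10):
    y-=.0005
    servo_line(w(0,y,.0459),rate=.01); sleep(.15)
    f=F();print(round(y,4),np.round(f,2),np.round(tray(np.array(current_position())),4),round(current_finger_gap(),4),np.round(current_torque(),2))
    if f[1]>7: break
print(current_clock())
E
python3 press.py
```

```text
0.0511 [-0.51  1.25  5.02] [-0.0003  0.0514  0.0458] 0.0121 [ 0.29 -0.03  0.04]
0.0506 [-0.43  2.33  5.22] [-0.0003  0.0512  0.0459] 0.0119 [ 0.47 -0.01  0.02]
0.0501 [0.2  4.08 5.58] [-0.0003  0.0511  0.0459] 0.0117 [0.95 0.05 0.06]
0.0496 [0.52 5.72 6.1 ] [-0.0003  0.0511  0.0459] 0.012 [1.14 0.03 0.07]
0.0491 [0.63 7.39 6.2 ] [-0.0003  0.051   0.0459] 0.0124 [1.54 0.1  0.12]
25.8083
```

```bash
cat > fin.py <<'E'
from h import *
import pickle
servo_line(w(0,.0486,.0459),rate=.01); sleep(.3)
a=[]
for _ in range(20): a.append(current_force()); sleep(.03)
f=np.mean(a,0);print("F",np.round(TR.T@f[:2],2),round(f[2],2),tray(np.array(current_position())),current_finger_gap())
for n in ["wrist","top","scene"]:
    c=capture(n);cv2.imwrite(f"pics/f_{n}.png",c["image"]);X=tray(cloud(c))*1000
    for lo,hi,nm in[(-78,0,"big"),(6,36,"small")]:
        m=(X[...,1]>lo)&(X[...,1]<hi)&(abs(X[...,0])<44)&(abs(X[...,2]-37)<5);q=X[m]
        if len(q)<30: print(n,nm,len(q));continue
        A=np.c_[q[:,:2],np.ones(len(q))];s=np.linalg.lstsq(A,q[:,2],rcond=None)[0];print(n,nm,len(q),"slopes",np.round(s,4))
    m=(abs(X[...,2]-78)<4)&(abs(X[...,0])<22)&(abs(X[...,1]-51)<15)
    if m.sum()>20: print(n,"tab top y",np.percentile(X[m][:,1],[2,50,98]))
    m=(abs(X[...,2]-27)<2.5)&(abs(X[...,0])<36)&(abs(X[...,1]-51)<16)
    if m.sum()>20: print(n,"foot top y,z",np.percentile(X[m][:,1],[2,50,98]),np.median(X[m][:,2]))
    m=(abs(X[...,2]-35.5)<3)&(abs(X[...,0])<44)&(X[...,1]<-60)
    for x0 in(-40,-20,0,20):
        k=m&(X[...,0]>x0)&(X[...,0]<x0+20)
        if k.sum()>5: print(n,"big end y at x",x0,round(X[k][:,1].min(),1))
print(current_clock())
a=cv2.imread('pics/f_wrist.png')[130:320,190:560];cv2.imwrite('pics/f_wc.png',cv2.resize(a,None,fx=2.1,fy=2.1,interpolation=2))
E
python3 fin.py
```

```text
F [0.84 9.26] 6.46 [-0.00033574  0.05091718  0.04589335] 0.011908506155849133
wrist big 19401 slopes [-4.40000e-03 -6.00000e-04  3.73722e+01]
wrist small 6356 slopes [-9.20000e-03  1.60000e-03  3.74108e+01]
wrist tab top y [38.1146856  50.4173269  63.53275722]
wrist foot top y,z [40.32544491 50.24125228 60.76232134] 26.95131811402516
wrist big end y at x -40 -82.0
wrist big end y at x -20 -82.2
wrist big end y at x 0 -82.3
wrist big end y at x 20 -81.9
top big 486 slopes [2.90000e-03 8.40000e-03 3.80086e+01]
top small 35 slopes [-3.00000e-03 -9.29000e-02  4.03402e+01]
top foot top y,z [39.24219687 49.75804367 58.62133896] 27.370713252842716
top big end y at x -40 -82.7
top big end y at x -20 -82.8
top big end y at x 0 -82.2
top big end y at x 20 -87.3
scene big 775 slopes [-1.60000e-03  4.00000e-04  3.69575e+01]
scene small 297 slopes [3.30000e-03 2.70000e-02 3.64606e+01]
scene tab top y [38.3126355  52.14535405 64.23146816]
scene foot top y,z [44.76339348 53.06885287 61.90153265] 26.745196062306434
scene big end y at x -40 -79.7
scene big end y at x -20 -79.5
scene big end y at x 0 -80.0
scene big end y at x 20 -79.9
27.175
```

View pics/f_wc.png

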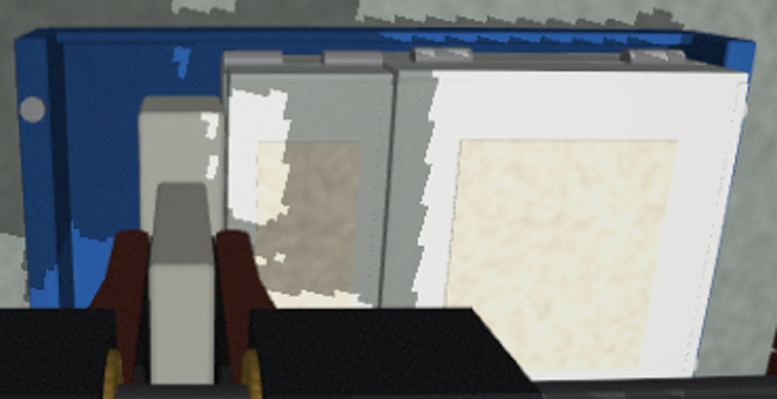

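View pics/f_scene.png

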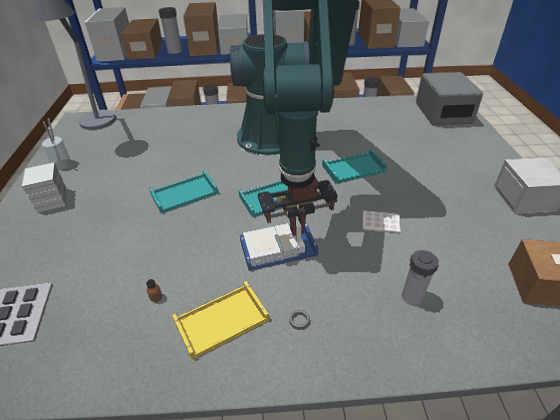

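The cases touch each other with no gap, and the right end sits on the stop. The foot is flat at z = 27 mm, and the steady push is about 9 N. Handing in.

```bash
python3 -c "
from bench import *
close_job();print(current_clock(),current_finger_gap(),current_force())"
```

```text
the job is handed in; nothing more can be done
the job is handed in; nothing more can be done
```

The job is handed in, after about 27 s of the 58 s allowed. The big case is shut, and the spacer holds the row tight against the right-hand (-y) end stop. No verdict was reported.

**What I did**
- **Lid:** I swung it shut from behind with the closed fingers, then pressed down until contact. The force reading there was about 10 N.
- **Spacer:** I gripped it by the tab and lowered it to the floor of the 30 mm gap at the +y end. Floor contact came at TCP height 45.8 mm, against about 46 mm expected.
- **Push:** The first push stopped on an impact with almost no steady force left. I pressed on in 0.5 mm steps until the push held, and I am still gripping the spacer.

**Last checks**
- **Lid:** The big case's top is flat, 37 mm above the bench (the shut height).
- **Row:** The big case's end is at -82 mm in the wrist view, and the stop is at -82 mm. No gap shows between the cases. The spacer is centred at 50.9 mm, against 50.5 mm for a perfectly tight row, which is within calibration.
- **Grip and push:** The steady push is 9.3 N along the lane, with about 6 N of upward reaction on the tool. The finger gap is 11.9 mm on the 12 mm tab, and the foot is flat on the floor.
- **Other things:** Nothing else looked moved in the last scene picture; I did not measure this.

**Readings that disagreed**
- **Scene camera:** It put the row about 2 mm towards +y of the wrist view, which fits its stated calibration error.
- **Top camera:** Its figures for the small case's slope and one point on the big case's end were off, as the gripper hides much of that view. I gave them no weight.
- **After hand-in:** I tried to read the force and finger gap once more, but the interface refused.

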